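# Load the missing guide pin into the die set and clamp it

### The arm

A 7-joint arm with a two-finger parallel gripper is mounted at the origin on the work surface. World frame = base frame: x ahead of the robot, y to its left, z up, the work surface at z = 0. Lengths are in m, angles in rad, forces in N, time in s.
With the tool pointing down it reaches from about 0.4 to 0.85 m from the base axis. Payload 10.4 kg.
Tool frame: the origin (TCP) lies at the very end of the fingers, on their centre line; the grasp point (between the pads) lies 19 mm behind it; z points along the fingers, y is the direction in which the jaws open and shut (so a half turn about z gives the same grasp; the last joint's range is limited). The gripper opens to 87 mm and grips with 3 to 60 N. Pads are 19 mm wide; open, the fingers measure 117 mm over their backs; the gripper's body (75 mm by 190 mm) begins 51 mm behind the grasp point.
Start: joints at [1.187, 0.332, -0.065, 1.46, 0.022, 1.35, -0.088], TCP at [0.221, -0.585, 0.223] pointing down, gripper open.
Joint ranges: [-2.6, 2.6], [-0.5, 2.12], [-1.47, 1.34], [0.16, 2.42], [-1.27, 4.41], [0.06, 2.06], [-2.6, 2.6]. Speed limits (rad/s): [2.22, 2.22, 2.79, 2.79, 3.14, 3.14, 3.14].

### API

Orientations are given as a unit quaternion [x, y, z, w].
In Python, from bench import r, eyes, job gives the robot as it stands. The module is installed in compiled form; this text tells all that it offers.
- The arm moves only by the tool play_rows, never from a script. Its argument "motion" is a list of rows, each a list of 7 numbers: the shift along the tool's x, y, z as a fraction of full scale, then the turn, a rotation vector about the tool's x, y, z as a fraction of full scale, then the opening in per cent of the stroke, from 0 (shut) to 100 (fully open). A call has 1 to 5 rows; each row is the pose to reach, as a shift and turn from the pose commanded when the call began, along the tool's axes at that moment; what a row does not reach only later rows make up. Full scale, the value 1, is 0.2 m for a shift and 90 degrees for a turn. A row lasts 1/8 s, in which the tool goes at most 62.5 mm and 10.7 degrees, less where a joint would pass 70% of its speed; a pose out of reach is approached as far as the arm can. A call with a number of a shift or a turn outside -1 to 1 is refused whole. A call with a gripper value outside its range is refused whole. The fingers move at their own pace and stop on an object; "squeeze" is the grip in N (left out, the last holds). Time passes only in rows, so rows that repeat a pose let the fingers close. It gives the time, the measured TCP pose, the force and the opening at its end, in the units of the state.
- r.read_state(): the state, without advancing time (a new reading comes with each control period).
- eyes.camera(name): name is "scene" or "top"; returns a dict with "image" (420x560x3 uint8, red, green, blue), "mtx" (3x3 intrinsics, pixels), "R" (3x3) and "t" (3): a world point X has camera coordinates R X + t. Camera axes: x right, y down, z forward; pixel columns grow to the right and rows downward; lengths in m; the calibration is good to about 2 mm. A picture is of the moment at which its call begins. There is no depth.
- job.close_job(): hands the job in, once; it reports no verdict.
Trained networks look in a picture, given as the dict that the camera call returned (one of the last four; its "shot" number tells which), for a name from the list of things; names that differ only in an ending like _2 or _b are one class to them, and where a whole thing is asked for, a point or a joint stands for the part that bears it (a point fixed in the world has none). Each returns a list of dicts, best first, with "p" (0 to 1); they miss things now and then, are a little off and sometimes report something else, mostly with a low value. They report only what shows in the picture. A call takes as long as a camera call.
- eyes.regions_of(picture, label): "region" (420x560 bool, what is visible of it) and "xy" ([column, row] in pixels, amid what is visible of it).
- eyes.landmark_of(picture, label): "xy" ([column, row] in pixels: a listed point, or the origin of a listed thing).
The state is a dict: "time": time; "joint_positions": joint angles; "joint_vel": joint speeds; "joint_torque": joint torques, N m; "ee_pos": TCP position; "eef_rot": TCP orientation; "ft_force": force on the tool from outside, world axes, zero at the start; "torque": the same for the moment, N m; "width": finger opening in m.
Only numpy, scipy, OpenCV 4.12 (cv2) and the standard library are available. Lean on these libraries where they do the work, as an engineer would, in place of code of your own. Each camera call takes 0.05 s, during which the arm holds its last target. There are 200 camera calls.

### The job

Pull the red plug out of the open bush of the die set and put it in the black tray. Then take the blue-handled guide pin from the rack and push it upright all the way down into that bush, until its collar sits on the rim; last, turn the selector on the clamp unit to the green dot. Leave the other pins in the rack and everything else on the bench where it is.

Things in the scene. Friction and masses are not known exactly. Their poses are not given: they have to be found in the camera images.
- die: steel die plate, 160 x 190 x 30 mm (x, y, z), fixed; origin at the centre of its underside. Four round brass sockets stand on it, one near each corner, at x = +-48 mm, y = +-60 mm in its frame; which corner has which varies. Two 12 mm high steel rails, 50 mm long, lie on it at x = +-45 mm, y = 0
- bush: open brass bush, the one with the red plug in it: fixed tube 29 mm across (35 at its flared rim), 72 mm high. Bore 15 mm in diameter, mouth flared to 20 mm. Origin at its foot's centre, on top of the die plate, z up. A stiff black follower in the bore, 45 to 49 mm below the rim, must be pushed down the last 21 to 25 mm by the pin; it yields at about 6 N, more than the pin's weight
- bush_mouth (a point): centre of the bush's mouth at the height of its rim, 72 mm above the bush's origin
- post_a: brass socket with a fixed dark steel guide pillar standing in it, an obstacle 35 mm across up to 72 mm, then 22 mm across up to 133 mm above the die plate; origin at its foot on top of the die plate
- post_b: another such pillar, same size and origin
- post_c: another such pillar, same size and origin
- plug: red plastic plug that closes the open bush at the start: shank 12 mm in diameter and 28 mm long (inside the bush), collar 33 mm in diameter and 6 mm thick (on the rim), then a round handle 20 mm in diameter and 40 mm long; 74 mm long in all, 30 g. Origin at the tip of the shank, z along it towards the handle
- plug_top (a point): centre of the end of the red plug's handle, 74 mm from its origin
- tray: black open plastic tray, 150 x 190 mm outside, walls 4 mm thick and 45 mm high, floor 4 mm thick, fixed; origin at the centre of its underside, x along the 150 mm side
- pin: the blue-handled guide pin, about 120 g: steel shank 12 mm in diameter and 70 mm long, then a round collar 34 mm in diameter and 6 mm thick, then a round blue handle 20 mm in diameter and 40 mm long; 116 mm long in all. Origin at the tip of the shank, z along the pin towards the handle. Stands upright in a hole of the plywood rack, tip 10 mm above the table
- spare_green: a green-handled pin, to be left in the rack: steel shank 12 mm in diameter and 70 mm long, then a round collar 34 mm in diameter and 6 mm thick, then a round green handle 20 mm in diameter and 40 mm long; 116 mm long in all. Origin at the tip of the shank, z along the pin towards the handle. Stands upright in a hole of the plywood rack, tip 10 mm above the table
- spare_black: a black-handled pin, to be left in the rack: steel shank 12 mm in diameter and 70 mm long, then a round collar 34 mm in diameter and 6 mm thick, then a round black handle 20 mm in diameter and 40 mm long; 116 mm long in all. Origin at the tip of the shank, z along the pin towards the handle. Stands upright in a hole of the plywood rack, tip 10 mm above the table
- rack: plywood pin rack, 165 x 60 x 60 mm, fixed; origin at the centre of its underside. Three holes 15 mm square and 50 mm deep at x = -56, 0 and 56 mm in its frame; which pin stands in which varies
- clamp: grey clamp unit, 130 x 130 x 60 mm, fixed; origin at the centre of its underside. The selector knob is in the middle of its top, with four coloured dots around it: white towards the unit's -x, then clockwise seen from above yellow, green and red, 0.7 rad apart
- selector (a joint): angle of the selector knob, rad, growing clockwise seen from above; it clicks into four positions: 0 white, 0.7 yellow, 1.4 green, 2.1 red (end stops at 0 and 2.3). It starts at white or yellow. The white line on the bar points at the chosen dot
- selector_grip (a point): grip point of the selector knob, on its axis, 97 mm above the table, 7 mm below the top of the black grip bar. The bar is 61 mm long, 14 mm thick and 32 mm high; it lies along this point's x axis, and its end at -x carries the white line; the point turns with the knob
- blue_bin: blue bin with spare bushes, 150 x 190 x 60 mm, fixed; origin at the centre of its underside
- gauge: loose steel block, 50 x 40 x 30 mm, on the middle of the die plate; origin at the centre of its underside
- oil: white oil bottle, 48 mm across and 120 mm high, upright on the table; origin at the centre of its underside
- sleeve: loose brass sleeve, 36 mm across and 65 mm high, upright on the table; origin at the centre of its underside
- hammer: hammer, 260 mm long, lying on the table; origin in the middle of its length, at table height

How it is judged:
On the way, in this order (a step that is already met when the one before it is completed fails the run):
1. the red plug lies in the black tray, let go (lying or standing) (x of plug in the frame of tray between -0.073 and 0.073 m and y of plug in the frame of tray between -0.093 and 0.093 m and z of plug in the frame of tray between -0.005 and 0.09 m and x of plug_top in the frame of tray between -0.073 and 0.073 m and y of plug_top in the frame of tray between -0.093 and 0.093 m and z of plug_top in the frame of tray between -0.005 and 0.09 m and contact force between the fingers and plug below 0.2 N), for 0.2 s.
2. the blue-handled pin is fully home and upright in the bush (horizontal distance between pin and bush below 0.004 m and z of pin in the frame of bush between -0.004 and 0.005 m and angle between pin's own z axis and vertical below 0.06 rad), for 0.2 s.
3. the selector points at the green dot, with the pin still home (all of step 2 and value of joint selector between 1.25 and 1.55 rad), for 0.2 s.
At the end, for the whole second after the job is handed in: The red plug lies wholly within the black tray at rest; the blue-handled pin stands in the open bush with its collar on the rim (within 3 mm of fully home, within 4 mm of the bush's axis, within 0.06 rad of upright), at rest; and the selector is at the green dot (1.4 rad, within 0.15) (all of step 3 and x of plug in the frame of tray between -0.073 and 0.073 m and y of plug in the frame of tray between -0.093 and 0.093 m and z of plug in the frame of tray between -0.005 and 0.09 m and x of plug_top in the frame of tray between -0.073 and 0.073 m and y of plug_top in the frame of tray between -0.093 and 0.093 m and z of plug_top in the frame of tray between -0.005 and 0.09 m and linear speed of each of plug, pin below 0.03 m/s); the robot touches nothing.
It fails at once if the steel block is moved by more than 25 mm or tipped over (distance of gauge from where it was at the start of the episode above 0.025 m or angle between gauge's own z axis and vertical above 0.5 rad).
It fails at once if the oil bottle or the brass sleeve is moved by more than 25 mm or tipped over (distance of any of oil, sleeve from where it was at the start of the episode above 0.025 m or angle between any of oil, sleeve's own z axis and vertical above 0.5 rad).
It fails at once if the hammer is moved by more than 25 mm or tipped over (distance of hammer from where it was at the start of the episode above 0.025 m or angle between hammer's own z axis and vertical above 0.5 rad).
It fails at once if the green- or the black-handled pin is moved by more than 25 mm or tipped over (distance of any of spare_green, spare_black from where it was at the start of the episode above 0.025 m or angle between any of spare_green, spare_black's own z axis and vertical above 0.5 rad).
It also fails if it takes over 70 s, if anything falls off the work surface, if the arm or the gripper's body presses on something with over 40 N, if the wrist force passes 120 N, or if a joint passes its speed limit or range.

## Working session

There is one attempt and no reset: what is moved stays moved. The work goes in short steps, Python scripts to look and compute and a tool call to move; the robot and the scene stay as the last step left them, time stands still between calls to the robot, and variables do not carry over. Pictures are saved under pics/ and viewed, about 8 in all and at most 12, crops included, and the job is handed in when it is done.

Besides the shell and the picture viewer there is one more tool, called after ">>>" as name(argument=value, ...), one argument or row to a line, values as JSON. play_rows: Moves the arm, as the interface text tells. Shift numbers are shares of 0.2 m and turn numbers shares of 90 degrees, none past 1 either way. Its arguments: {"type":"object","properties":{"motion":{"type":"array","items":{"type":"array","items":{"type":"number"}}},"squeeze":{"type":"number"}},"required":["motion"]}

```bash
mkdir -p pics; cat > h.py <<'E'
import numpy as np, cv2
from bench import r, eyes, job
from scipy.spatial.transform import Rotation as Ro
def save(p,n): cv2.imwrite('pics/'+n,cv2.cvtColor(p['image'],cv2.COLOR_RGB2BGR))
def ray(p,xy):
    d=np.linalg.inv(p['mtx'])@np.array([xy[0],xy[1],1.]); R=p['R']; return -R.T@p['t'], R.T@d
def atz(p,xy,z):
    o,d=ray(p,xy); return o+d*(z-o[2])/d[2]
def tri(obs):
    A=np.zeros((3,3));b=np.zeros(3)
    for p,xy in obs:
        o,d=ray(p,xy); d=d/np.linalg.norm(d); M=np.eye(3)-np.outer(d,d);A+=M;b+=M@o
    return np.linalg.solve(A,b)
def proj(p,X):
    c=p['R']@np.array(X)+p['t'];u=p['mtx']@c;return u[:2]/u[2]
def togo(target,yaw=None):
    s=r.read_state();R=Ro.from_quat(s['eef_rot']);
    d=R.inv().apply(np.array(target)-s['ee_pos'])/0.2
    return d
E
python3 - <<'E'
from h import *
np.set_printoptions(precision=4,suppress=True)
s=r.read_state();print(s['ee_pos'],Ro.from_quat(s['eef_rot']).as_matrix(),s['width'],s['time'])
P={n:eyes.camera(n) for n in('scene','top')}
for n in P: save(P[n],n+'0.png');print(n,-P[n]['R'].T@P[n]['t'],P[n]['mtx'][0,0])
for l in ['die','bush','bush_mouth','plug','plug_top','tray','pin','spare_green','spare_black','rack','clamp','selector_grip','post_a','gauge','oil','sleeve','hammer','blue_bin']:
    o={}
    for n in P:
        L=eyes.landmark_of(P[n],l); print(l,n,[(np.round(x['xy'],1).tolist(),round(x['p'],2)) for x in L[:3]])
        if L:o[n]=(P[n],L[0]['xy'])
    if len(o)==2:print('   tri',tri(list(o.values())))
E
```

```text
[ 0.2205 -0.5844  0.2217] [[ 0.9356  0.353  -0.0005]
 [ 0.353  -0.9356  0.0013]
 [-0.     -0.0014 -1.    ]] 0.08728853136007482 0.0
scene [0.9087 0.4054 0.8183] 434.9171563281464
top [ 0.4855 -0.0076  1.0985] 469.92690855386604
die scene [([277.5, 238.1], 0.96)]
die top [([289.2, 222.6], 0.82)]
   tri [ 0.5683 -0.0045 -0.0111]
bush scene [([318.1, 239.3], 0.5)]
bush top [([172.6, 274.0], 0.72)]
   tri [0.5159 0.1724 0.1718]
bush_mouth scene [([318.1, 220.4], 0.75), ([320.1, 240.8], 0.4)]
bush_mouth top []
plug scene [([317.7, 241.8], 0.71), ([385.5, 295.8], 0.7), ([317.0, 232.0], 0.56)]
plug top [([257.3, 237.6], 0.7), ([328.1, 309.5], 0.32)]
   tri [0.5259 0.0714 0.0248]
plug_top scene [([285.5, 228.2], 0.75), ([319.0, 206.5], 0.6), ([279.8, 235.3], 0.33)]
plug_top top [([168.1, 276.0], 0.72), ([255.6, 236.9], 0.61)]
   tri [0.5452 0.1562 0.2414]
tray scene [([334.1, 350.5], 0.77)]
tray top [([178.0, 185.4], 0.65)]
   tri [ 0.6496  0.2619 -0.0016]
pin scene [([433.7, 273.5], 0.69)]
pin top [([165.1, 302.2], 0.72), ([256.0, 239.6], 0.56)]
   tri [0.3762 0.2779 0.0021]
spare_green sce
[... 756 characters left out ...]
2.1], 0.7), ([277.5, 257.4], 0.65)]
post_a top [([313.8, 205.6], 0.73), ([304.0, 247.8], 0.54), ([261.2, 199.0], 0.47)]
   tri [ 0.6035 -0.058   0.0305]
gauge scene []
gauge top [([281.1, 223.5], 0.76)]
oil scene [([379.9, 220.3], 0.97)]
oil top [([239.2, 311.2], 0.68)]
   tri [ 0.3582  0.1085 -0.0058]
sleeve scene [([313.7, 171.1], 0.78)]
sleeve top [([327.8, 309.3], 0.52), ([396.6, 188.1], 0.22)]
   tri [ 0.3705 -0.0991 -0.0076]
hammer scene [([190.9, 299.0], 0.91)]
hammer top [([289.2, 127.9], 0.65)]
   tri [ 0.7989 -0.0003 -0.0091]
blue_bin scene [([183.2, 188.3], 0.86), ([388.7, 295.5], 0.29)]
blue_bin top [([394.8, 188.7], 0.97), ([167.8, 301.5], 0.43)]
   tri [ 0.6562 -0.2536 -0.002 ]
```

View pics/scene0.png

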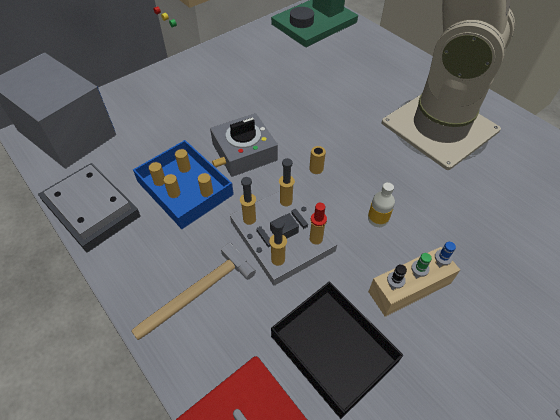

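View pics/top0.png

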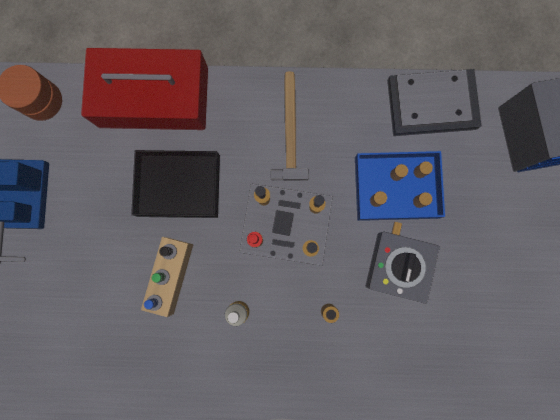

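The scene view shows the red plug at about (319,212) in the bush nearest the robot, and the rack pins black, green and blue from (398,272) to (448,247). In the top view the plug is at (255,239) and blue at (151,303). The selector bar is at (406,267), and its white line points down at the white dot.

```bash
cat >> h.py <<'E'
from scipy.optimize import least_squares
def hullmask(p,c,parts,ss=4):
    m=np.zeros((420*ss,560*ss),np.uint8);a=np.linspace(0,2*np.pi,40)
    for r_,z0,z1 in parts:
        pts=[proj(p,[c[0]+r_*np.cos(t),c[1]+r_*np.sin(t),z]) for t in a for z in(z0,z1)]
        cv2.fillConvexPoly(m,cv2.convexHull(np.round((np.array(pts)+.5)*ss).astype(np.int32)),1)
    ys,xs=np.nonzero(m);return np.array([xs.mean(),ys.mean()])/ss-.5,m.sum()/ss**2
def blob(p,col,near,rad=30):
    h=cv2.cvtColor(p['image'],cv2.COLOR_RGB2HSV).astype(int);H,S,V=h[...,0],h[...,1],h[...,2]
    m={'red':((H<8)|(H>172))&(S>140)&(V>60),'blue':(abs(H-113)<12)&(S>140)&(V>50),'green':(abs(H-65)<18)&(S>110)&(V>50)}[col]
    ys,xs=np.nonzero(m);k=np.hypot(xs-near[0],ys-near[1])<rad
    return np.array([xs[k].mean(),ys[k].mean()]),k.sum()
def fit(obs,parts,x0):
    f=lambda c:np.concatenate([hullmask(p,c,parts)[0]-b for p,b in obs])
    s=least_squares(f,x0,diff_step=2e-3,x_scale=.1);return s.x,s.fun,[hullmask(p,s.x,parts)[1] for p,_ in obs]
E
python3 - <<'E'
from h import *
np.set_printoptions(precision=4,suppress=True)
P={n:eyes.camera(n) for n in('scene','top')}
for nm,col,nr,parts,x0 in [('plug','red',[(319,213),(255,239)],[(16.5e-3,.102,.108),(.01,.108,.148)],[.5,.07]),
   ('pin','blue',[(448,248),(151,303)],[(.01,.086,.126)],[.38,.28]),('green','green',[(425,261),(158,278)],[(.01,.086,.126)],[.43,.27])]:
    B=[blob(P[n],col,q,22) for n,q in zip(('scene','top'),nr)]
    obs=[(P[n],b[0]) for n,b in zip(('scene','top'),B)]
    print(nm,[b[1] for b in B],*fit(obs,parts,x0))
    print('   each alone',fit(obs[:1],parts,x0)[0],fit(obs[1:],parts,x0)[0])
pt=P['top']
im=pt['image'][215:325,350:460];cv2.imwrite('pics/knob0.png',cv2.cvtColor(cv2.resize(im,None,fx=5,fy=5,interpolation=3),cv2.COLOR_RGB2BGR))
for n,q in [('knob',(406,267)),('white',(400,291)),('yellow',(386,282)),('green',(381,266)),('red',(388,250))]:
    print(n,atz(pt,q,.06 if n!='knob' else .08))
for n,q in [('c1',(135,151)),('c2',(218,152)),('c3',(217,216)),('c4',(134,216))]: print(n,atz(pt,q,.045))
for n,q in [('dieNE',(333,188)),('dieSE',(325,263)),('dieSW',(240,258))]: print(n,atz(pt,q,.03))
E
```

```text
plug [np.int64(262), np.int64(183)] [0.5231 0.0686] [ 0.088  -0.1182  0.046  -0.1551] [np.float64(305.4375), np.float64(200.8125)]
   each alone [0.5234 0.0686] [0.5228 0.0686]
pin [np.int64(151), np.int64(60)] [0.3826 0.2816] [ 1.026   0.7862  1.4075 -0.0275] [np.float64(226.4375), np.float64(136.1875)]
   each alone [0.3827 0.2792] [0.3825 0.2846]
green [np.int64(142), np.int64(58)] [0.4377 0.2683] [ 0.9945  0.9857  1.4529 -0.0275] [np.float64(222.5625), np.float64(129.6875)]
   each alone [0.4374 0.2657] [0.4376 0.2713]
knob [ 0.4718 -0.2566  0.08  ]
white [ 0.4195 -0.2483  0.06  ]
yellow [ 0.4381 -0.218   0.06  ]
green [ 0.4724 -0.2071  0.06  ]
red [ 0.5075 -0.2223  0.06  ]
c1 [0.7202 0.3535 0.045 ]
c2 [0.7219 0.1624 0.045 ]
c3 [0.5749 0.1588 0.045 ]
c4 [0.5705 0.3469 0.045 ]
dieNE [ 0.6468 -0.1028  0.03  ]
dieSE [ 0.4755 -0.087   0.03  ]
dieSW [0.482  0.1052 0.03  ]
```

View pics/knob0.png

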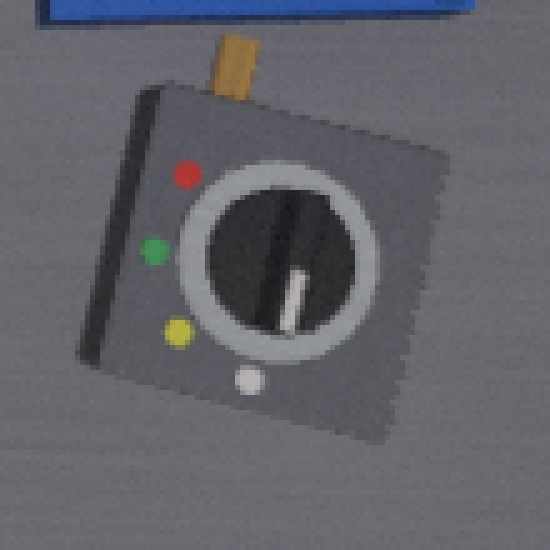

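The selector's line points at white, so the turn needed is +1.4 rad clockwise. The plug fit is consistent at (0.523, 0.069). Now I'll set out towards it.

>>> play_rows(
  motion=[
    [0.28,-0.28,-0.2,0,0,0,60],
    [0.56,-0.56,-0.2,0,0,0,60],
    [0.84,-0.84,-0.2,0,0,0,60],
    [0.86,-0.84,-0.2,0,0,0,60],
    [0.86,-0.84,-0.2,0,0,0,60],
  ],
)

```text
time: 2.62
ee_pos: [0.3251, -0.363, 0.2635]
eef_rot: [0.983, 0.183, 0.001, 0.001]
ft_force: [-0.4, -1.3, -0.2]
width: 0.0528
```

>>> play_rows(
  motion=[
    [0.28,-0.28,0,0,0,0,60],
    [0.56,-0.56,0,0,0,0,60],
    [0.84,-0.84,0,0,0,0,60],
    [0.86,-0.84,0,0,0,0,60],
    [0.86,-0.84,0,0,0,0,60],
  ],
)

```text
time: 3.25
ee_pos: [0.4254, -0.1459, 0.2629]
eef_rot: [0.983, 0.182, 0.0, 0.0]
ft_force: [-0.8, -1.4, -0.0]
width: 0.0522
```

>>> play_rows(
  motion=[
    [0.28,-0.28,0,0,0,0,60],
    [0.56,-0.56,0,0,0,0,60],
    [0.84,-0.84,0,0,0,0,60],
    [0.86,-0.84,0,0,0,0,60],
    [0.86,-0.84,0,0,0,0,60],
  ],
)

```text
time: 3.88
ee_pos: [0.5263, 0.0716, 0.262]
eef_rot: [0.983, 0.182, -0.0, -0.001]
ft_force: [-0.1, -0.5, -0.7]
width: 0.0525
```

```bash
python3 - <<'E'
from h import *
np.set_printoptions(precision=4,suppress=True)
s=r.read_state();print(s['time'],s['ee_pos'],s['joint_positions'],s['width'],s['ft_force']);print(Ro.from_quat(s['eef_rot']).as_matrix())
print(togo([.523,.0686,.20]))
E
```

```text
3.875 [0.5263 0.0716 0.262 ] [ 0.4495  0.1721 -0.7452  1.6162  0.1159  1.3995 -1.5137] 0.0524975856535082 [-0.1283 -0.5034 -0.6574]
[[ 0.934   0.3572 -0.0007]
 [ 0.3572 -0.934   0.0021]
 [ 0.0001 -0.0022 -1.    ]]
[-0.0208  0.009   0.3102]
```

>>> play_rows(
  motion=[
    [-0.02,0.01,0.2,0,0,0,60],
    [-0.02,0.01,0.4,0,0,0,60],
    [-0.02,0.01,0.6,0,0,0,60],
    [-0.02,0.01,0.74,0,0,0,60],
    [-0.02,0.01,0.74,0,0,0,60],
  ],
)

```text
time: 4.5
ee_pos: [0.5213, 0.0632, 0.1128]
eef_rot: [0.984, 0.178, -0.002, 0.0]
ft_force: [0.5, 0.1, 0.5]
width: 0.0525
```

>>> play_rows(
  motion=[
    [0,0,0,0,0,0,10],
    [0,0,0,0,0,0,10],
    [0,0,0,0,0,0,10],
    [0,0,0,0,0,0,10],
  ],
  squeeze=25,
)

```text
time: 5.0
ee_pos: [0.5227, 0.0656, 0.115]
eef_rot: [0.984, 0.179, 0.0, 0.0]
ft_force: [-0.7, -0.1, -0.6]
width: 0.0201
```

```bash
python3 - <<'E'
from h import *
np.set_printoptions(precision=4,suppress=True)
s=r.read_state();print(s['time'],s['ee_pos'],s['width'],s['ft_force'],s['torque'])
for n in('scene',):
  p=eyes.camera(n);save(p,'grasp1.png');im=p['image'][140:290,230:430];cv2.imwrite('pics/grasp1.png',cv2.cvtColor(cv2.resize(im,None,fx=3.5,fy=3.5,interpolation=3),cv2.COLOR_RGB2BGR))
E
```

```text
5.0 [0.5227 0.0656 0.115 ] 0.02007142679378213 [-0.6831 -0.0826 -0.5635] [ 0.0429  0.0074 -0.0071]
```

View pics/grasp1.png

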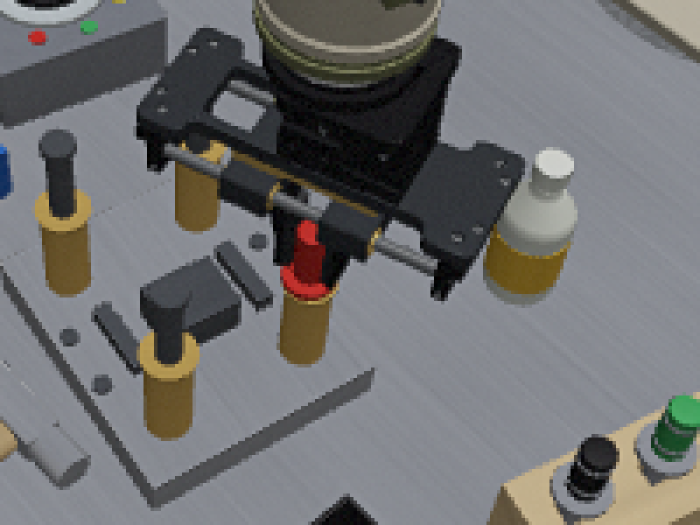

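The fingers are on the plug handle, with an opening of 20 mm. Next I lift it, carry it and set it in the tray.

>>> play_rows(
  motion=[
    [0,0,-0.15,0,0,0,10],
    [0,0,-0.35,0,0,0,10],
    [0,0,-0.55,0,0,0,10],
    [0,0,-0.7,0,0,0,10],
    [0,0,-0.7,0,0,0,10],
  ],
)

```text
time: 5.68
ee_pos: [0.5235, 0.066, 0.2568]
eef_rot: [0.984, 0.179, 0.002, 0.0]
ft_force: [1.0, -0.3, -1.1]
width: 0.0193
```

>>> play_rows(
  motion=[
    [0.2,-0.15,0,0,0,0,10],
    [0.45,-0.33,0,0,0,0,10],
    [0.7,-0.51,0,0,0,0,10],
    [0.91,-0.67,0,0,0,0,10],
    [0.91,-0.67,0,0,0,0,10],
  ],
)

```text
time: 6.3
ee_pos: [0.6444, 0.26, 0.2508]
eef_rot: [0.983, 0.182, -0.002, -0.001]
ft_force: [-0.5, 0.3, 0.2]
width: 0.0193
```

```bash
python3 - <<'E'
from h import *
np.set_printoptions(precision=4,suppress=True)
s=r.read_state();print(s['time'],s['ee_pos'],s['width'],s['ft_force'])
p=eyes.camera('scene')
print(blob(p,'red',proj(p,[*s['ee_pos'][:2],s['ee_pos'][2]+.0]),30),proj(p,s['ee_pos']), togo([.646,.255,.05]))
E
```

```text
6.3 [0.6444 0.26   0.2508] 0.019349164905983963 [-0.5475  0.3389  0.1739]
(array([353.4361, 291.4417]), np.int64(360)) [354.6373 287.9691] [0.0054 0.0159 1.0092]
```

>>> play_rows(
  motion=[
    [0,0.02,0.25,0,0,0,10],
    [0,0.02,0.5,0,0,0,10],
    [0,0.02,0.75,0,0,0,10],
    [0,0.02,0.96,0,0,0,10],
    [0,0.02,1.0,0,0,0,10],
  ],
)

```text
time: 6.98
ee_pos: [0.6452, 0.2488, 0.0515]
eef_rot: [0.984, 0.179, -0.002, 0.001]
ft_force: [-0.1, 0.5, -0.4]
width: 0.0192
```

>>> play_rows(
  motion=[
    [0,0,0,0,0,0,10],
    [0,0,0,0,0,0,60],
    [0,0,0,0,0,0,60],
    [0,0,0,0,0,0,60],
    [0,0,0,0,0,0,60],
  ],
)

```text
time: 7.6
ee_pos: [0.647, 0.2516, 0.0548]
eef_rot: [0.984, 0.179, 0.0, 0.0]
ft_force: [0.2, -0.1, 0.2]
width: 0.049
```

>>> play_rows(
  motion=[
    [0,0,-0.2,0,0,0,60],
    [0,0,-0.5,0,0,0,60],
    [0,0,-0.75,0,0,0,60],
    [0,0,-0.9,0,0,0,60],
    [0,0,-0.9,0,0,0,60],
  ],
)

```text
time: 8.22
ee_pos: [0.6477, 0.2524, 0.2376]
eef_rot: [0.984, 0.179, 0.002, -0.001]
ft_force: [0.8, -0.4, 0.4]
width: 0.052
```

```bash
python3 - <<'E'
from h import *
np.set_printoptions(precision=4,suppress=True)
s=r.read_state();print(s['time'],s['ee_pos'],s['width'],s['joint_positions'])
p=eyes.camera('scene');im=p['image'][180:420,230:510];cv2.imwrite('pics/tray1.png',cv2.cvtColor(cv2.resize(im,None,fx=2.5,fy=2.5,interpolation=3),cv2.COLOR_RGB2BGR))
print(togo([.3826,.2816,.25]))
E
```

```text
8.225 [0.6477 0.2524 0.2376] 0.052046501190980816 [ 0.0313  0.584  -0.7508  1.1959  0.3878  1.4967 -1.8685]
[-1.1848 -0.6061 -0.0749]
```

View pics/tray1.png

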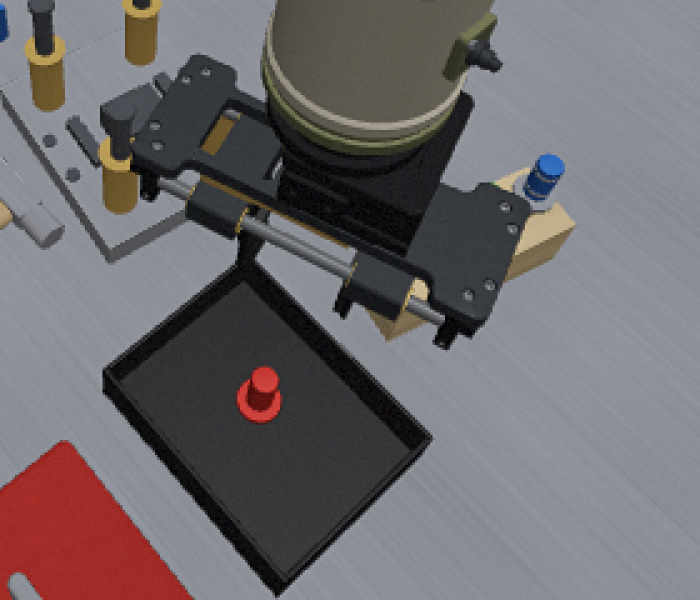

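The plug stands in the middle of the tray, at about (334,337) in the full scene image, and is let go. Now I move towards the blue pin.

>>> play_rows(
  motion=[
    [-0.25,-0.15,0,0,0,0,60],
    [-0.5,-0.3,0,0,0,0,60],
    [-0.75,-0.45,0,0,0,0,60],
    [-0.9,-0.52,0,0,0,0,60],
    [-0.9,-0.52,0,0,0,0,60],
  ],
)

```text
time: 8.9
ee_pos: [0.4395, 0.2854, 0.2338]
eef_rot: [0.984, 0.181, -0.0, 0.001]
ft_force: [1.0, 0.9, -0.4]
width: 0.0522
```

```bash
python3 - <<'E'
from h import *
np.set_printoptions(precision=4,suppress=True)
s=r.read_state();print(s['time'],s['ee_pos'],s['joint_positions'])
P=[eyes.camera('scene'),eyes.camera('top')]
p=P[0]
print('disc',atz(p,(449.6,244.8),.126))
L=[blob(P[0],'blue',(448,248),22)]
print(L)
for z0 in(.086,.1,.106):
  print(fit([(p,L[0][0])],[(.01,z0,.126)],[.3826,.2816]))
for q in P: print([ (x['xy'],x['p'],x['region'].sum()) for x in eyes.regions_of(q,'pin')[:2]])
print(togo([.3826,.2816,.24]))
E
```

```text
8.9 [0.4395 0.2854 0.2338] [ 0.1406  0.2001 -0.8989  1.6713  0.1615  1.3491 -1.9921]
disc [0.3853 0.2783 0.126 ]
[(array([447.6067, 249.72  ]), np.int64(150))]
(array([0.3826, 0.2791]), array([ 0.0007, -0.0324]), [np.float64(223.5)])
(array([0.3876, 0.2803]), array([-0.0142,  0.0099]), [np.float64(176.5625)])
(array([0.3897, 0.2808]), array([-0.0035,  0.0085]), [np.float64(155.8125)])
[([446.9, 254.2], 0.55, np.int64(332))]
[([154.5, 305.5], 0.6, np.int64(218))]
[-0.2861 -0.0915 -0.0304]
```

>>> play_rows(
  motion=[
    [-0.13,-0.035,0,0,0,0,60],
    [-0.265,-0.07,0.1,0,0,0,60],
    [-0.265,-0.07,0.3,0,0,0,60],
    [-0.265,-0.07,0.4,0,0,0,60],
    [-0.265,-0.07,0.4,0,0,0,60],
  ],
)

```text
time: 9.72
ee_pos: [0.3869, 0.2791, 0.1532]
eef_rot: [0.984, 0.179, -0.002, -0.0]
ft_force: [-0.7, -0.5, -0.4]
width: 0.052
```

```bash
python3 - <<'E'
from h import *
np.set_printoptions(precision=4,suppress=True)
s=r.read_state();print(s['time'],s['ee_pos'],s['joint_positions'])
P=[eyes.camera('scene'),eyes.camera('top')]
a,b=[cv2.resize(q['image'][y:y+100,x:x+120],None,fx=4,fy=4,interpolation=3) for q,x,y in((P[0],385,180),(P[1],100,260))]
cv2.imwrite('pics/pin1.png',cv2.cvtColor(np.vstack([a,b])[:,:],cv2.COLOR_RGB2BGR)[:, :]) if 0 else cv2.imwrite('pics/pin1.png',cv2.cvtColor(np.hstack([a[:, :400],b[:, :400]]),cv2.COLOR_RGB2BGR))
print(togo([.385,.280,.094]))
E
```

```text
9.725 [0.3869 0.2791 0.1532] [ 0.1536  0.1518 -0.924   1.8885  0.1295  1.167  -2.0269]
[-0.0128 -0.0046  0.3052]
```

View pics/pin1.png

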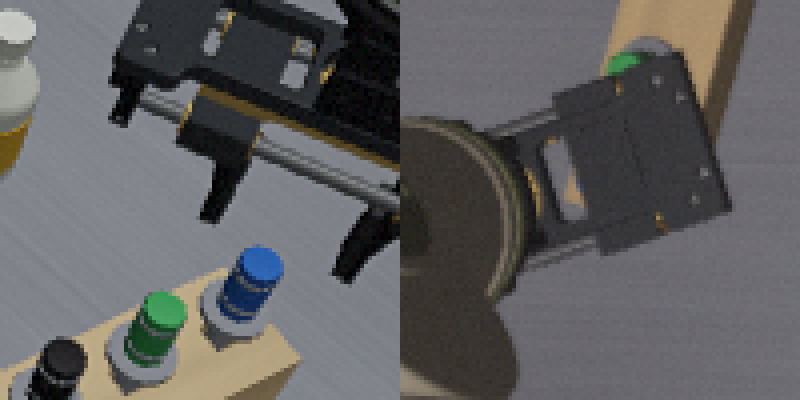

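The blue handle's top is at about (450,245) and sits centred between the open fingers; the green pin is clear of them. I descend and grip.

>>> play_rows(
  motion=[
    [-0.015,0,0.1,0,0,0,60],
    [-0.015,0,0.2,0,0,0,60],
    [-0.015,0,0.28,0,0,0,60],
    [-0.015,0,0.3,0,0,0,60],
    [-0.015,0,0.3,0,0,0,60],
  ],
)

```text
time: 10.45
ee_pos: [0.3846, 0.2789, 0.0949]
eef_rot: [0.984, 0.179, 0.0, -0.0]
ft_force: [0.1, -0.5, 0.6]
width: 0.0519
```

>>> play_rows(
  motion=[
    [0,0,0,0,0,0,10],
    [0,0,0,0,0,0,10],
    [0,0,0,0,0,0,10],
    [0,0,0,0,0,0,10],
    [0,0,0,0,0,0,10],
  ],
  squeeze=45,
)

```text
time: 11.08
ee_pos: [0.3845, 0.2786, 0.0946]
eef_rot: [0.984, 0.179, 0.0, 0.0]
ft_force: [-0.9, -0.5, 1.3]
width: 0.0192
```

>>> play_rows(
  motion=[
    [0,0,-0.2,0,0,0,10],
    [0,0,-0.4,0,0,0,10],
    [0,0,-0.6,0,0,0,10],
    [0,0,-0.8,0,0,0,10],
    [0,0,-0.9,0,0,0,10],
  ],
)

```text
time: 11.7
ee_pos: [0.3847, 0.279, 0.2765]
eef_rot: [0.984, 0.179, 0.001, -0.0]
ft_force: [0.0, -0.7, -1.0]
width: 0.0188
```

```bash
python3 - <<'E'
from h import *
np.set_printoptions(precision=4,suppress=True)
s=r.read_state();print(s['time'],s['ee_pos'],s['joint_positions'],s['ft_force'],s['width'])
print(togo([.523,.0686,.29]))
E
```

```text
11.7 [0.3847 0.279  0.2765] [ 0.2108  0.023  -0.9313  1.7167  0.0197  1.4092 -1.9334] [ 0.0152 -0.6827 -1.0131] 0.01880826942216339
[ 0.2756  1.2286 -0.0666]
```

>>> play_rows(
  motion=[
    [0.06,0.25,0,0,0,0,10],
    [0.12,0.5,0,0,0,0,10],
    [0.18,0.75,0,0,0,0,10],
    [0.2,0.9,0,0,0,0,10],
    [0.2,0.9,0,0,0,0,10],
  ],
)

```text
time: 12.32
ee_pos: [0.4862, 0.1217, 0.2739]
eef_rot: [0.984, 0.177, -0.001, 0.0]
ft_force: [-0.9, -0.0, -0.9]
width: 0.0188
```

>>> play_rows(
  motion=[
    [0.04,0.16,0,0,0,0,10],
    [0.07,0.32,0,0,0,0,10],
    [0.07,0.32,0,0,0,0,10],
    [0.07,0.32,0,0,0,0,10],
    [0.07,0.32,0.1,0,0,0,10],
  ],
)

```text
time: 12.95
ee_pos: [0.5212, 0.0713, 0.2557]
eef_rot: [0.984, 0.181, 0.001, 0.0]
ft_force: [0.4, -0.3, -1.5]
width: 0.0192
```

```bash
python3 - <<'E'
from h import *
np.set_printoptions(precision=4,suppress=True)
s=r.read_state();print(s['time'],s['ee_pos'],s['ft_force'],s['width'])
P=[eyes.camera('scene'),eyes.camera('top')]
p=P[0]; t=s['ee_pos']; z0=t[2]-.0846
print('axis line if centred: tip',proj(p,[t[0],t[1],z0]),'collar bottom',proj(p,[t[0],t[1],z0+.07]),'mouth pred',proj(p,[.523,.0686,.102]))
im=p['image'][110:270,260:400]
cv2.imwrite('pics/over1.png',cv2.cvtColor(cv2.resize(im,None,fx=3.75,fy=3.75,interpolation=3),cv2.COLOR_RGB2BGR))
for l in('pin','bush_mouth'):
  print(l,[[(np.round(x['xy'],1),x['p']) for x in eyes.landmark_of(q,l)[:3]] for q in P])
print(togo([.523,.0686,.26]))
E
```

```text
12.95 [0.5212 0.0713 0.2557] [ 0.4415 -0.3204 -1.4654] 0.019233484152801197
axis line if centred: tip [322.8509 198.6956] collar bottom [326.2743 174.2401] mouth pred [318.3318 219.3514]
pin [[(array([320.8, 199.5]), 0.78), (array([332. , 348.1]), 0.31), (array([335.5, 330.7]), 0.23)], [(array([289.9, 126.7]), 0.27)]]
bush_mouth [[(array([191.4, 297.8]), 0.65), (array([319.9, 220. ]), 0.64)], []]
[ 0.0061  0.0101 -0.0231]
```

View pics/over1.png

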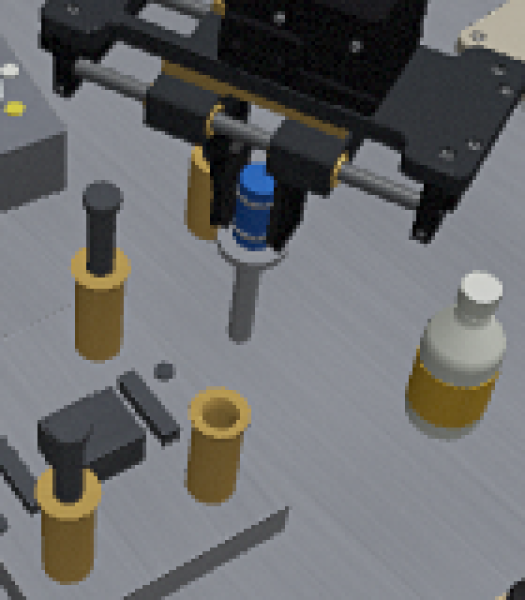

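The tip shows at about (323.7,199.6) and the mouth at (318.7,219.9), close to the predicted positions.

```bash
python3 - <<'E'
from h import *
np.set_printoptions(precision=4,suppress=True)
s=r.read_state();print(s['ee_pos'])
p=eyes.camera('scene')
z=s['ee_pos'][2]-.0846
print(atz(p,(323.7,199.6),z),atz(p,(327.2,174.8),z+.073),atz(p,(318.7,219.9),.102))
# shank line: mean of grey shank columns by brightness per row
g=p['image'][:, :,:].astype(int)
for row in (186,190,194,197,199,200,201,202): print(row,g[row,316:334].sum(1)//3)
E
```

```text
[0.5211 0.0701 0.2554]
[0.5213 0.0738 0.1708] [0.5227 0.0749 0.2438] [0.5233 0.0701 0.102 ]
186 [138 140 139 137 137 122  61  72  75  76  76  80 116 141 140 141 140 140]
190 [138 140 141 140 141  79  68  76  78  78  77  89 145 140 141 141 140 141]
194 [142 140 139 144 121  64  75  77  79  78  82 130 142 139 141 142 144 142]
197 [140 140 142 140  75  67  76  77  75  79 101 146 140 141 142 139 140 142]
199 [139 139 140 140 103  67  75  77  73  84 132 143 142 142 140 143 144 141]
200 [139 140 140 140 140 107  76  78  79 118 146 143 142 141 143 141 140 143]
201 [139 138 140 140 139 143 145 129 147 143 141 143 143 140 141 143 142 141]
202 [139 139 140 140 141 139 143 141 140 140 141 140 143 143 143 141 143 144]
```

>>> play_rows(
  motion=[
    [0.01,0.015,0.1,0,0,0,10],
    [0.01,0.015,0.2,0,0,0,10],
    [0.01,0.015,0.3,0,0,0,10],
    [0.01,0.015,0.3,0,0,0,10],
    [0.01,0.015,0.36,0,0,0,10],
  ],
)

```text
time: 13.92
ee_pos: [0.5251, 0.0676, 0.1839]
eef_rot: [0.984, 0.179, 0.001, 0.0]
ft_force: [1.0, 0.6, 0.0]
width: 0.0189
```

>>> play_rows(
  motion=[
    [0,0,0.02,0,0,0,10],
    [0,0,0.05,0,0,0,10],
    [0,0,0.08,0,0,0,10],
    [0,0,0.1,0,0,0,10],
    [0,0,0.1,0,0,0,10],
  ],
)

```text
time: 14.55
ee_pos: [0.5238, 0.0673, 0.1622]
eef_rot: [0.984, 0.179, -0.0, -0.0]
ft_force: [0.1, -0.4, -1.1]
width: 0.019
```

```bash
python3 - <<'E'
from h import *
np.set_printoptions(precision=4,suppress=True)
s=r.read_state();print(s['time'],s['ee_pos'],s['ft_force'],s['torque'],s['width'])
p=eyes.camera('scene')
im=p['image'][130:250,270:370]
cv2.imwrite('pics/ins1.png',cv2.cvtColor(cv2.resize(im,None,fx=5,fy=5,interpolation=3),cv2.COLOR_RGB2BGR))
print(togo([.523,.0686,.1146]))
E
```

```text
14.55 [0.5238 0.0673 0.1622] [ 0.1198 -0.3861 -1.0668] [-0.0181  0.0184  0.0309] 0.018968126509127287
[-0.0023 -0.0079  0.2395]
```

View pics/ins1.png

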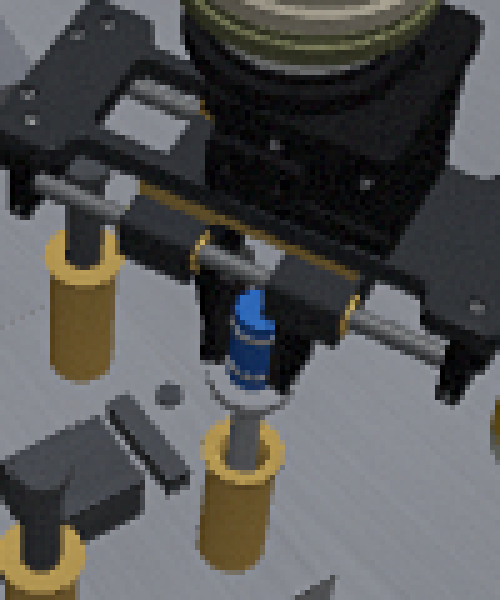

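The shank is inside the mouth with almost no side force. I push it on down.

>>> play_rows(
  motion=[
    [0,0,0.04,0,0,0,10],
    [0,0,0.08,0,0,0,10],
    [0,0,0.11,0,0,0,10],
    [0,0,0.14,0,0,0,10],
    [0,0,0.16,0,0,0,10],
  ],
)

```text
time: 15.22
ee_pos: [0.5243, 0.0674, 0.1306]
eef_rot: [0.984, 0.179, 0.0, 0.0]
ft_force: [-1.1, 0.3, 4.7]
width: 0.0187
```

>>> play_rows(
  motion=[
    [0,0,0.02,0,0,0,10],
    [0,0,0.04,0,0,0,10],
    [0,0,0.06,0,0,0,10],
    [0,0,0.075,0,0,0,10],
    [0,0,0.08,0,0,0,10],
  ],
)

```text
time: 15.85
ee_pos: [0.5241, 0.0673, 0.1164]
eef_rot: [0.984, 0.179, 0.0, 0.001]
ft_force: [-13.2, -3.1, 34.7]
width: 0.0186
```

>>> play_rows(
  motion=[
    [0,0,0.01,0,0,0,10],
    [0,0,0.01,0,0,0,10],
    [0,0,0.01,0,0,0,10],
  ],
)

```text
time: 16.23
ee_pos: [0.5242, 0.0673, 0.1163]
eef_rot: [0.984, 0.179, 0.0, 0.001]
ft_force: [-20.0, -3.7, 48.8]
width: 0.0189
```

The push stopped hard at 49 N, about 1.7 mm from the predicted home height, which fits the collar sitting on the rim. I relax the push, release and look.

>>> play_rows(
  motion=[
    [0,0,-0.02,0,0,0,10],
    [0,0,-0.02,0,0,0,10],
    [0,0,-0.02,0,0,0,60],
    [0,0,-0.02,0,0,0,60],
    [0,0,-0.02,0,0,0,60],
  ],
)

```text
time: 16.85
ee_pos: [0.5238, 0.0672, 0.116]
eef_rot: [0.984, 0.179, -0.0, -0.0]
ft_force: [-0.2, -0.5, 0.1]
width: 0.0411
```

>>> play_rows(
  motion=[
    [0,0,-0.1,0,0,0,60],
    [0,0,-0.3,0,0,0,60],
    [0,0,-0.5,0,0,0,60],
    [0,0,-0.7,0,0,0,60],
    [0,0,-0.75,0,0,0,60],
  ],
)

```text
time: 17.48
ee_pos: [0.5249, 0.0676, 0.2689]
eef_rot: [0.984, 0.179, 0.002, 0.0]
ft_force: [-0.1, -0.1, -0.1]
width: 0.052
```

>>> play_rows(
  motion=[
    [0,0.25,0,0,0,0,60],
    [0,0.5,0,0,0,0,60],
    [0,0.75,0,0,0,0,60],
    [0,0.9,0,0,0,0,60],
    [0,0.9,0,0,0,0,60],
  ],
)

```text
time: 18.1
ee_pos: [0.5874, -0.1041, 0.2647]
eef_rot: [0.984, 0.177, -0.001, -0.0]
ft_force: [0.2, 0.7, 0.2]
width: 0.0522
```

```bash
python3 - <<'E'
from h import *
np.set_printoptions(precision=4,suppress=True)
s=r.read_state();print(s['time'],s['ee_pos'],s['ft_force'],s['joint_positions'])
print(Ro.from_quat(s['eef_rot']).as_matrix())
p=eyes.camera('scene');q=eyes.camera('top')
im=p['image'][180:260,270:370]
cv2.imwrite('pics/home1.png',cv2.cvtColor(cv2.resize(im,None,fx=6,fy=6,interpolation=3),cv2.COLOR_RGB2BGR))
print('pred handle top',proj(p,[.5235,.0688,.148]),'collar top',proj(p,[.5235,.0688,.108]))
for l in('selector_grip',):
  print(l,[[(np.round(x['xy'],1),x['p']) for x in eyes.landmark_of(c,l)[:2]] for c in(p,q)])
E
```

```text
18.1 [ 0.5874 -0.1041  0.2647] [0.1599 0.7283 0.2128] [ 0.5748  0.3089 -0.5982  1.448   0.1734  1.4402 -1.2385]
[[ 0.9371  0.349  -0.0023]
 [ 0.349  -0.9371  0.0001]
 [-0.0021 -0.0009 -1.    ]]
pred handle top [320.0633 205.8127] collar top [318.4484 217.8176]
selector_grip [[(array([242.7, 119.5]), 0.86)], []]
```

View pics/home1.png

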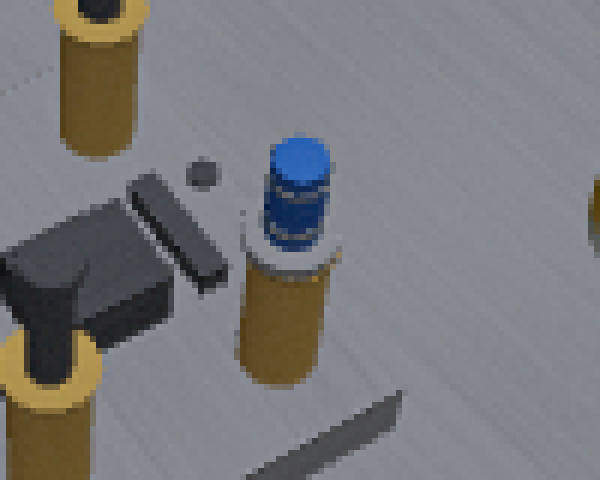

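The pin is home: its handle top is at (320,206.7) against a predicted (320.1,205.8), and the collar is on the rim. For the selector, the dots and body edges give an axis at (0.470,-0.259) and a unit yaw of -12.5°. Turning the jaws clockwise would leave joint 7 short of range, so I'll turn the tool 147° counter-clockwise on the way.

>>> play_rows(
  motion=[
    [-0.2,0.13,0,0,0,-0.11,60],
    [-0.4,0.26,0,0,0,-0.22,60],
    [-0.6,0.39,0,0,0,-0.33,60],
    [-0.82,0.52,0,0,0,-0.44,60],
    [-0.82,0.52,0,0,0,-0.54,60],
  ],
)

```text
time: 18.92
ee_pos: [0.4683, -0.2593, 0.2666]
eef_rot: [0.823, 0.568, -0.001, 0.001]
ft_force: [1.3, 1.8, -1.2]
width: 0.052
```

>>> play_rows(
  motion=[
    [0,0,0,0,0,-0.11,60],
    [0,0,0,0,0,-0.22,60],
    [0,0,0,0,0,-0.33,60],
    [0,0,0,0,0,-0.44,60],
    [0,0,0,0,0,-0.55,60],
  ],
)

```text
time: 19.55
ee_pos: [0.471, -0.2551, 0.2667]
eef_rot: [0.506, 0.863, -0.0, 0.0]
ft_force: [-0.3, -0.2, 0.7]
width: 0.0522
```

>>> play_rows(
  motion=[
    [0,0,0,0,0,-0.11,60],
    [0,0,0,0,0,-0.22,60],
    [0,0,0,0,0,-0.33,60],
    [0,0,0,0,0,-0.44,60],
    [0,0,0,0,0,-0.54,60],
  ],
)

```text
time: 20.18
ee_pos: [0.471, -0.2551, 0.2666]
eef_rot: [0.106, 0.994, -0.0, 0.0]
ft_force: [0.6, 0.6, -0.4]
width: 0.0518
```

```bash
python3 - <<'E'
from h import *
np.set_printoptions(precision=4,suppress=True)
s=r.read_state();print(s['time'],s['ee_pos'],s['ft_force'],s['joint_positions'])
R=Ro.from_quat(s['eef_rot']).as_matrix();print(R, 'jaw angle',np.degrees(np.arctan2(R[1,1],R[0,1])),'want 77.5')
print(togo([.47,-.259,.20]))
p=eyes.camera('scene');im=p['image'][80:200,180:300]
cv2.imwrite('pics/sel1.png',cv2.cvtColor(cv2.resize(im,None,fx=5,fy=5,interpolation=3),cv2.COLOR_RGB2BGR))
print('axis top',proj(p,[.47,-.259,.104]),'ends',proj(p,[.47+.0305*.976,-.259-.0305*.216,.104]),proj(p,[.47-.0305*.976,-.259+.0305*.216,.104]))
E
```

```text
20.175 [ 0.471  -0.2551  0.2666] [ 0.6027  0.6058 -0.4324] [ 1.0766  0.1815 -0.7476  1.5981  0.1251  1.4107  1.6749]
[[-0.9774  0.2116  0.    ]
 [ 0.2116  0.9774 -0.0005]
 [-0.0001 -0.0005 -1.    ]] jaw angle 77.78463174731476 want 77.5
[ 0.0009 -0.0199  0.3332]
axis top [242.3062 121.3253] ends [230.6341 125.2411] [253.7918 117.4721]
```

View pics/sel1.png

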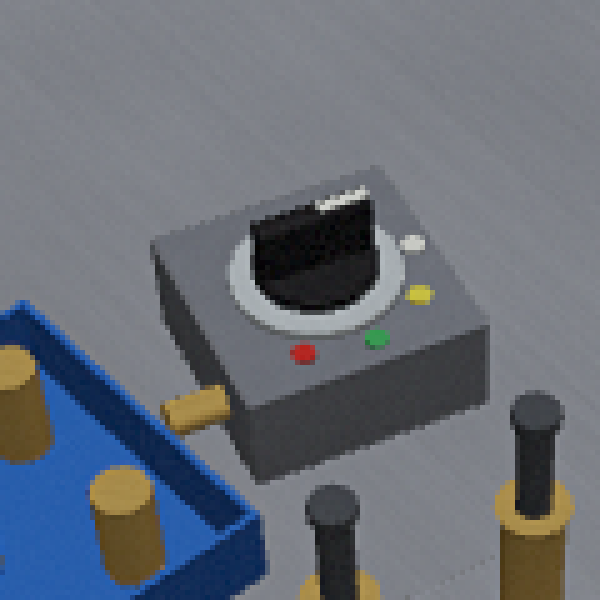

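The predicted bar ends match the image to about 1 px. I descend onto the bar.

>>> play_rows(
  motion=[
    [0,-0.02,0.25,0,0,0,50],
    [0,-0.02,0.5,0,0,0,50],
    [0,-0.02,0.75,0,0,0,50],
    [0,-0.02,0.9,0,0,0,50],
    [0,-0.02,0.92,0,0,0,50],
  ],
)

```text
time: 20.85
ee_pos: [0.4689, -0.2588, 0.081]
eef_rot: [0.11, 0.994, 0.001, -0.001]
ft_force: [0.1, -0.0, 0.3]
width: 0.0436
```

>>> play_rows(
  motion=[
    [0,0,0,0,0,0,5],
    [0,0,0,0,0,0,5],
    [0,0,0,0,0,0,5],
    [0,0,0,0,0,0,5],
    [0,0,0,0,0,0,5],
  ],
  squeeze=25,
)

```text
time: 21.48
ee_pos: [0.4706, -0.2595, 0.0833]
eef_rot: [0.11, 0.994, 0.0, 0.0]
ft_force: [-0.7, 3.8, 6.1]
width: 0.0138
```

>>> play_rows(
  motion=[
    [0,0,0,0,0,0.09,5],
    [0,0,0,0,0,0.18,5],
    [0,0,0,0,0,0.27,5],
    [0,0,0,0,0,0.36,5],
    [0,0,0,0,0,0.45,5],
  ],
)

```text
time: 22.1
ee_pos: [0.4713, -0.2584, 0.0833]
eef_rot: [0.449, 0.894, 0.001, 0.001]
ft_force: [2.0, 8.0, 5.4]
width: 0.0135
```

>>> play_rows(
  motion=[
    [0,0,0,0,0,0.1,5],
    [0,0,0,0,0,0.2,5],
    [0,0,0,0,0,0.3,5],
    [0,0,0,0,0,0.4,5],
    [0,0,0,0,0,0.45,5],
  ],
)

```text
time: 22.72
ee_pos: [0.4726, -0.2579, 0.0834]
eef_rot: [0.73, 0.684, 0.002, 0.001]
ft_force: [8.6, 6.2, -1.2]
width: 0.0139
```

>>> play_rows(
  motion=[
    [0,0,0,0,0,0,5],
    [0,0,0,0,0,0,5],
  ],
)

```text
time: 22.98
ee_pos: [0.4727, -0.2579, 0.0834]
eef_rot: [0.728, 0.685, 0.002, 0.001]
ft_force: [7.9, 8.0, -0.6]
width: 0.014
```

```bash
python3 - <<'E'
from h import *
np.set_printoptions(precision=4,suppress=True)
s=r.read_state();print(s['time'],s['ee_pos'],s['ft_force'],s['torque'],s['width'])
R=Ro.from_quat(s['eef_rot']).as_matrix();print('jaw angle',np.degrees(np.arctan2(R[1,1],R[0,1])),'want',77.5-80.2)
E
```

```text
22.975 [ 0.4727 -0.2579  0.0834] [ 7.8614  8.0298 -0.575 ] [ 1.6243 -1.8007  0.0334] 0.014032586412128593
jaw angle -3.4772858532801956 want -2.700000000000003
```

Jaw angle is within 1° of the target. Release, retreat and verify.

>>> play_rows(
  motion=[
    [0,0,0,0,0,0,50],
    [0,0,0,0,0,0,50],
    [0,0,0,0,0,0,50],
    [0,0,0,0,0,0,50],
    [0,0,-0.05,0,0,0,50],
  ],
)

```text
time: 23.6
ee_pos: [0.4694, -0.2601, 0.0923]
eef_rot: [0.729, 0.684, -0.0, -0.001]
ft_force: [0.0, 1.1, 0.3]
width: 0.0429
```

>>> play_rows(
  motion=[
    [0,0,-0.25,0,0,0,50],
    [0,0,-0.5,0,0,0,50],
    [0,0,-0.75,0,0,0,50],
    [0,0,-0.8,0,0,0,50],
    [0,0,-0.8,0,0,0,50],
  ],
)

```text
time: 24.22
ee_pos: [0.4701, -0.2603, 0.2531]
eef_rot: [0.729, 0.684, 0.0, 0.001]
ft_force: [0.0, 0.6, -0.3]
width: 0.0435
```

```bash
python3 - <<'E'
from h import *
np.set_printoptions(precision=4,suppress=True)
s=r.read_state();print(s['time'],s['ee_pos'],s['ft_force'],s['width'])
p=eyes.camera('scene')
print('red blob',blob(p,'red',(334,337),40),'blue',blob(p,'blue',(319,211),20))
a=cv2.resize(p['image'][80:200,180:300],None,fx=3.3,fy=3.3,interpolation=3);b=cv2.resize(p['image'][180:300,260:380],None,fx=3.3,fy=3.3,interpolation=3)
cv2.imwrite('pics/fin.png',cv2.cvtColor(np.hstack([a,b]),cv2.COLOR_RGB2BGR))
E
```

```text
24.225 [ 0.4701 -0.2603  0.2531] [ 0.0086  0.605  -0.3284] 0.043501974821705605
red blob (array([333.6698, 338.0317]), np.int64(315)) blue (array([319.  , 210.75]), np.int64(132))
```

View pics/fin.png

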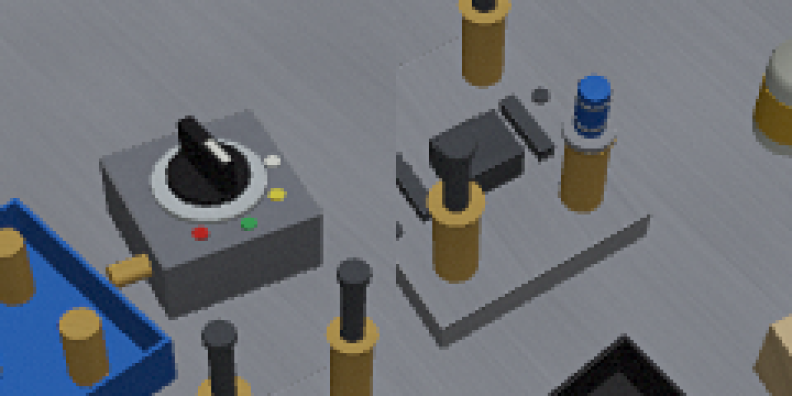

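The selector crop shows the bar pointing towards the green side. I'll check its angle numerically against each detent.

```bash
python3 - <<'E'
from h import *
np.set_printoptions(precision=1,suppress=True)
p=eyes.camera('scene');g=p['image'].astype(int)
for q in(.7,1.2,1.4,1.6,2.1):
    a=np.radians(167.5)-q
    print(q,'line tip/mid',[proj(p,[.47+k*np.cos(a),-.2592+k*np.sin(a),.104]) for k in(-.0305,.0075,.0305)])
m=(g.min(2)>170);ys,xs=np.nonzero(m);k=(np.hypot(xs-243,ys-124)<17);print(np.c_[xs[k],ys[k]][:60].tolist())
E
```

```text
0.7 line tip/mid [array([230.1, 119.3]), array([245.3, 121.8]), array([254.5, 123.3])]
1.2 line tip/mid [array([233.3, 115.6]), array([244.5, 122.7]), array([251.4, 127.1])]
1.4 line tip/mid [array([235.3, 114.4]), array([244., 123.]), array([249.4, 128.3])]
1.6 line tip/mid [array([237.5, 113.6]), array([243.5, 123.2]), array([247.2, 129.2])]
2.1 line tip/mid [array([243.6, 112.8]), array([241.9, 123.4]), array([240.9, 130.1])]
[[243, 123], [244, 123], [249, 123], [250, 123], [244, 124], [245, 124], [252, 124], [232, 125], [233, 125], [244, 125], [245, 125], [246, 125], [253, 125], [254, 125], [231, 126], [232, 126], [245, 126], [246, 126], [247, 126], [254, 126], [230, 127], [246, 127], [247, 127], [248, 127], [255, 127], [229, 128], [230, 128], [247, 128], [248, 128], [255, 128], [228, 129], [229, 129], [230, 129], [256, 129], [228, 130], [229, 130], [256, 130], [229, 131], [256, 131], [229, 132], [229, 133], [257, 133], [256, 134]]
```

```bash
python3 -c "
from bench import job; print(job.close_job())"
```

```text
the job is handed in; nothing more can be done
None
```

I finished all three steps and handed the job in at about 24 s. `close_job` reports no verdict, so what follows rests on my own last checks.

- **Plug:** it stands let go near the middle of the black tray. Its red blob was at (333.7, 338.0) in the scene picture just before hand-in, where it had been left.
- **Pin:** the push stopped hard at 49 N with the TCP at 0.1163 m, 1.7 mm above the computed 0.1146 m. I took that as the collar on the rim. After release the handle top was about 1 px from the fully-home prediction, and it still stood upright in the last picture.
- **Selector:** the white line runs from (243.5, 123) to (248, 128.5) px. The model for 1.4 rad gives (244, 123) to (249.4, 128.3), so it is at green.
- **Robot:** retracted and touching nothing.

**Disagreements:**
- The pin's two colour-blob fits differed by about 5 mm in y because the handle's bands were missed. The grasp and a close look settled it.
- The network's first bush and plug landmarks were confused with the rack, so I used colour fits instead.

I did not measure the loose items again at the end. In the cropped pictures the steel block and oil bottle looked undisturbed.

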